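# Level a small shelf with a ball level and its screw foot

## Robot

A 7-joint arm with a two-finger parallel gripper is mounted at the origin on the work surface; the furniture and walls round the work are solid. World frame = base frame: x ahead of the robot, y to its left, z up, the work surface at z = 0. Lengths are in m, angles in rad, forces in N, time in s.
With the tool pointing down it reaches from about 0.375 to 0.925 m from the base axis. Payload 3.1 kg.
Tool frame: the origin (TCP) lies on the centre line of the jaws, within the pads' length; the fingertips stand 8 mm ahead of it and the grasp point (between the pads) lies 11 mm behind it; y points along the fingers, x is the direction in which the jaws open and shut, and the axes are right-handed (so a half turn about y gives the same grasp; the last joint's range is limited). The gripper opens to 85 mm and grips with 20 to 120 N. Pads are 22 mm wide; open, the fingers measure 114 mm over their backs; the gripper's body (76 mm by 85 mm) begins 54 mm behind the grasp point. The pads swing forward as they close: fully open they stand 13 mm farther back than shut.
Start: joints at [-1.305, 0.383, 0.044, 1.598, -0.018, 1.161, -0.05], TCP at [0.231, 0.607, 0.239] pointing down, gripper open.
Joint ranges: [-2.61, 2.61], [-0.41, 2.15], [-1.48, 1.57], [0, 2.5], [-1.57, 4.71], [0.05, 1.97], [-2.85, 2.85]. Speed limits (rad/s): [2.79, 2.79, 3.14, 3.14, 3.14, 3.14, 3.14].

## Interface

Orientations are given as a 3x3 rotation matrix whose columns are the frame's x, y, z axes.
In Python, from cell import manip, vision gives the robot as it stands.
- The arm moves only by the tool servo_tool, never from a script. Its argument "series" is text: rows parted by semicolons, each of 4 numbers parted by spaces: the shift along the tool's x, y, z in mm, then the turn about the tool's y in rad. In form: dx dy dz spin; .... A call has exactly 5 rows; each row is the pose to reach, as a shift and turn from the pose commanded when the call began, along the tool's axes at that moment; what a row does not reach only later rows make up. A row lasts 1/8 s, in which the tool goes at most 62.5 mm and 10.7 degrees, less where a joint would pass 70% of its speed; a pose out of reach is approached as far as the arm can. A call with a gripper value outside its range is refused whole. "gripper" is the opening, from -1 (shut) to 1 (fully open), set as the call begins (left out, the last holds). The fingers move at their own pace and stop on an object; the grip force is fixed at half the most. Time passes only in rows, so rows that repeat a pose let the fingers close, or fill a call up. It gives the time, the measured TCP pose, the force and the opening at its end, in the units of the state.
- manip.state(): the state, without advancing time (a new reading comes with each control period).
- vision.snapshot(name): name is "scene" or "top"; returns a dict with "color" (384x512x3 uint8, blue, green, red), "depth" (384x512 float32, m along the optical axis (not along the pixel's ray), 0 where there is no reading), "fx", "fy", "cx", "cy" (pixels), "position" and "rotation" of the camera in the world. Camera axes: x right, y down, z forward; pixel columns grow to the right and rows downward; lengths in m; the calibration is good to about 2 mm. A picture is of the moment at which its call begins.
- manip.sign_off(): hands the job in, once; it reports no verdict.
The state is a dict: "t": time; "qpos": joint angles; "qd": joint speeds; "tau": joint torques, N m; "eef_pos": TCP position; "tcp_rot": TCP orientation; "contact_force": force on the tool from outside, world axes, zero at the start; "ft_torque": the same for the moment, N m; "grip_width": opening from 0.0 (shut) to 1.0 (fully open).
Only numpy, scipy, OpenCV 4.12 (cv2) and the standard library are available. Lean on these libraries where they do the work, as an engineer would, in place of code of your own. Each camera call takes 0.05 s, during which the arm holds its last target. There are 200 camera calls.

## Task

Lay the ball level lengthwise on the middle of the small shelf and let go of it, then turn the bar handle of the shelf's screw foot until the ball has come to rest between the two black lines. Then let go of the handle and press the level's round thumb pad down lightly with the fingertips, so that the ball stays between the lines, and finish like that, still pressing, so that the foot can be locked.

Things in the scene. Friction and masses are not known exactly. Their poses are not given: they have to be found in the camera images.
- level: Ball level: aluminium bar 30x160x30 mm, about 0.33 kg, loose on the bench at the back right, behind the grinder (270 mm high), roughly along y. Origin: centre of its underside; z up, own y along its length. Round black thumb pad in the middle of its top, white ball window in the own +y half, short black strips on the sides of the other half. Grip it across the 30 mm width, at the middle.
- pad_top (a point): Centre of the top of the unpressed thumb pad (21 mm across), on the middle of the level, 40.5 mm above its underside. The pad is sprung: it starts to go down at about 1.7 N and meets its stop, 6 mm down, at about 8 N.
- window (a point): Point midway between the two black lines of the ball window, at the height of the ball: 46 mm from the level's middle towards its own +y end, 36 mm above its underside; own y along the level. The lines are 17 mm apart.
- ball (a point): Centre of the level's ball, dark steel, 10 mm across. It runs to the low end of the arched window (0.5 m radius): at rest it stands 0.5 mm from the middle per 0.001 rad of slope, at most 27 mm either way; it settles in about 2 s. Between the lines: its centre within 3 mm of the window's middle, along the level.
- level_pad (a joint): How far the thumb pad is pressed down, in m: 0 (free) to 0.006 (at its stop).
- shelf_seat (a point): Middle of the shelf's top, where the level's middle belongs; about 175 mm high. Shelf: plain steel plate 70x190 mm on a grey stand 70x240 mm, close before the blue parts cabinet (170 mm high). Own y runs along the shelf to its hinged left end, z square to its top. The right end, on the screw foot, starts 0.015 to 0.055 rad low; how much is unknown, as the bench is uneven.
- knob (a joint): Angle of the screw foot's bar handle, rad; grows clockwise seen from above, which raises the shelf's right end by 0.035 rad of slope per rad. Starts at -0.15 to 0.15, range -0.5 to 2.4, stiff (0.12 N m), stays where left. Levelling takes 0.4 to 1.6 rad of turning, in one or more grasps. Left of the stand is a gas cylinder 436 mm high, 300 mm across: go over or round it.
- knob_grip (a point): Centre of the black bar handle on the upright screw at the stand's right end, about 254 mm above the bench. The bar is 46 mm long (own x), 13 mm thick (own y: close the fingers along it) and 26 mm high (top 11 mm above this point); free all round, its underside about 20 mm above the top of a level on the shelf.

How it is judged:
On the way, in this order (a step that is already met when the one before it is completed fails the run):
1. the level lies lengthwise on the middle of the shelf, let go, and its ball shows the slope (distance between level and shelf_seat below 0.03 m and angle between the y axis of level and the y axis of shelf_seat, either way round below 0.2 rad and angle between the z axis of level and the z axis of shelf_seat, either way round below 0.02 rad and contact force between level and the fingers below 0.05 N and (y of ball in the frame of window above 0.0055 m or y of ball in the frame of window below -0.0055 m)), for 0.2 s.
2. the handle has been turned until the ball rests between the lines, the hand off the level (distance between level and shelf_seat below 0.03 m and contact force between level and the fingers below 0.05 N and angle between shelf_seat's own z axis and vertical below 0.01 rad and y of ball in the frame of window between -0.003 and 0.003 m), for 0.5 s.
At the end, for the whole second after the job is handed in: Level on the shelf, its middle within 30 mm of the shelf's middle, within 0.2 rad of its direction; ball within 3 mm of its window's middle; shelf within 0.01 rad of level; fingers press the thumb pad down 1.5 mm or more with 2 to 25 N and keep pressing (distance between level and shelf_seat below 0.03 m and angle between the y axis of level and the y axis of shelf_seat, either way round below 0.2 rad and angle between the z axis of level and the z axis of shelf_seat, either way round below 0.015 rad and angle between shelf_seat's own z axis and vertical below 0.01 rad and value of joint level_pad above 0.0015 m and contact force between level and the fingers between 2 and 25 N and linear speed of level below 0.01 m/s and y of ball in the frame of window between -0.003 and 0.003 m); the arm keeps its last pose, push and grip.
It fails at once if the level is pressed or squeezed down hard on the shelf (over 45 N) (contact force between level and shelf_stand above 45 N).
It also fails if it takes over 72 s, if anything falls off the work surface, if the arm or the gripper's body presses on something with over 40 N, if the wrist force passes 120 N, or if a joint passes its speed limit or range.

## Working session

There is one attempt and no reset: what is moved stays moved. The work goes in short steps, Python scripts to look and compute and a tool call to move; the robot and the scene stay as the last step left them, time stands still between calls to the robot, and variables do not carry over. Pictures are saved under pics/ and viewed, about 8 in all and at most 12, crops included, and the job is handed in when it is done.

Besides the shell and the picture viewer there is one more tool, called after ">>>" as a command line: name --argument value ..., lists and objects as JSON in quotes. servo_tool: Moves the arm, as the interface text tells. Its arguments: {"type":"object","properties":{"series":{"type":"string"},"gripper":{"type":"number"}},"required":["series"]}

```bash
mkdir -p pics
cat > h.py <<'E'
import numpy as np, cv2, sys
sys.path.insert(0,'.')
from cell import manip, vision
np.set_printoptions(precision=4,suppress=True)
def cloud(s):
    d=s['depth']; v,u=np.indices(d.shape)
    P=np.stack([(u-s['cx'])/s['fx']*d,(v-s['cy'])/s['fy']*d,d],-1)
    W=P@np.array(s['rotation']).T+np.array(s['position']); W[d==0]=np.nan
    return W
def ray(s,u,v,z):
    r=np.array(s['rotation'])@np.array([(u-s['cx'])/s['fx'],(v-s['cy'])/s['fy'],1]);p=np.array(s['position'])
    return p+r*(z-p[2])/r[2]
def tool(p,st=None):
    "world point -> shift in tool axes, mm"
    st=st or manip.state(); return np.array(st['tcp_rot']).T@(np.array(p)-st['eef_pos'])*1000
E
python3 - <<'E'
from h import *
st=manip.state(); print(st)
a=[]
for n in('scene','top'):
    s=vision.snapshot(n); a.append(s); cv2.imwrite(f'pics/{n}0.png',s['color']); print(n,s['position'],s['rotation'],s['fx'],s['cx'],s['cy'])
    np.save(f'{n}0.npy',s,allow_pickle=True)
cv2.imwrite('pics/both0.png',np.hstack([cv2.resize(x['color'],(400,300)) for x in a]))
E
```

```text
{'t': 0.0, 'qpos': array([-1.3048,  0.3838,  0.0438,  1.5996, -0.0179,  1.1612, -0.0499]), 'qd': array([-0.0017,  0.    , -0.0012,  0.0002,  0.0003,  0.0021,  0.0003]), 'tau': array([  0.    , -43.3469,   1.0248, -24.9515,   0.0107,   0.0115,
        -0.    ]), 'eef_pos': array([0.231 , 0.6066, 0.2379]), 'tcp_rot': array([[ 0.3558, -0.0008, -0.9346],
       [ 0.9346, -0.0025,  0.3558],
       [-0.0026, -1.    , -0.0001]]), 'contact_force': array([ 0.0272, -0.5947,  0.6139]), 'ft_torque': array([-0.0271,  0.0625,  0.013 ]), 'grip_width': 0.996357742763432}
scene [-0.1759 -0.5939  0.6028] [[ 0.4632 -0.4345  0.7725]
 [-0.8862 -0.2349  0.3993]
 [ 0.0079 -0.8695 -0.4939]] 362.37776961679407 255.0989140257207 196.03827768070062
top [ 0.2586 -0.2406  1.1826] [[-0.0146 -0.9741  0.2255]
 [-0.9999  0.0137 -0.0058]
 [ 0.0026 -0.2256 -0.9742]] 440.92211011427537 257.6231119589803 195.11740456599526
```

View pics/scene0.png

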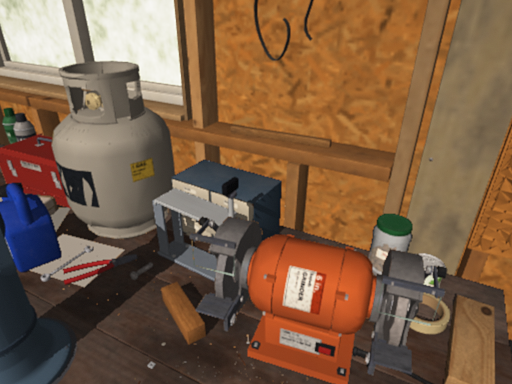

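View pics/top0.png

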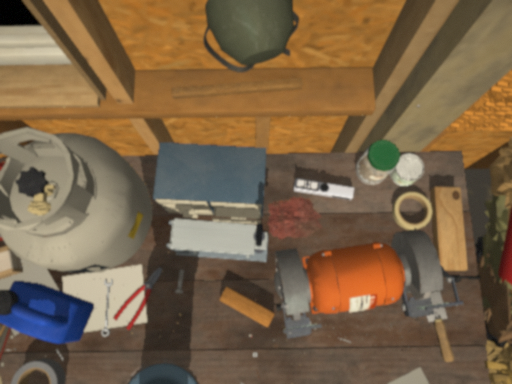

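The scene view shows the cylinder, shelf, black handle at (230,187) and grinder. The top view shows the shelf around (217,236), the handle at (261,235) and the level at (324,188). Next I'll measure these.

Run:
```python
from h import *
t=np.load('top0.npy',allow_pickle=True).item(); s=np.load('scene0.npy',allow_pickle=True).item()
W=cloud(t); 
def desc(name,m):
    m=m.astype(np.uint8); n,l,stt,c=cv2.connectedComponentsWithStats(m)
    i=1+np.argmax(stt[1:,4]); mm=l==i
    r=cv2.minAreaRect(np.argwhere(mm)[:,::-1].astype(np.float32)); P=W[mm]
    print(name,stt[i],'rect',r,'z',np.nanpercentile(P[:,2],[5,50,95]))
    r2=cv2.minAreaRect(P[:,:2][~np.isnan(P[:,0])].astype(np.float32)*1000); print('  world rect mm',r2, cv2.boxPoints(r2).round(0).tolist()); return mm
z=W[...,2]; v,u=np.indices(z.shape)
box=lambda a,b,c,d:(u>a)&(u<b)&(v>c)&(v<d)
desc('level',box(285,362,170,205)&(z>0.018)&(z<.06))
desc('shelf',box(160,275,212,265)&(z>0.155)&(z<.2))
desc('knob',box(245,275,215,250)&(z>0.24))
desc('cyl',box(0,160,100,280)&(z>0.3))
desc('cab',box(150,275,135,225)&(z>0.15)&(z<.19))
desc('grinder',box(270,460,225,330)&(z>0.1))
print(W[180:200:4,292:360:8,2])
a=cv2.resize(t['color'][165:210,285:365],(800,450),interpolation=cv2.INTER_CUBIC)[:, :560]
b=cv2.resize(t['color'][205:270,160:280],(800,433),interpolation=cv2.INTER_CUBIC)
cv2.imwrite('pics/c1.png',cv2.resize(np.vstack([cv2.resize(t['color'][165:210,285:365],(640,300),interpolation=cv2.INTER_CUBIC),cv2.resize(t['color'][210:266,160:280],(640,300),interpolation=cv2.INTER_CUBIC)]),(640,600)))
```

```text
level [294 179  60  20 697] rect ((323.39190673828125, 188.6486358642578), (59.51243591308594, 12.001126289367676), 9.462322235107422) z [0.024  0.0315 0.0411]
  world rect mm ((541.9790649414062, -425.14898681640625), (159.24435424804688, 31.46463394165039), 80.15548706054688) [[513.0, -501.0], [544.0, -506.0], [571.0, -349.0], [540.0, -344.0]]
shelf [ 166  219  102   37 2659] rect ((216.7474365234375, 236.9704132080078), (99.92840576171875, 30.475038528442383), 4.4846062660217285) z [0.1666 0.1719 0.1759]
  world rect mm ((395.7720642089844, -150.6739959716797), (231.02261352539062, 70.58643341064453), 84.80069732666016) [[350.0, -263.0], [420.0, -269.0], [441.0, -39.0], [371.0, -32.0]]
knob [254 224  10  23 143] rect ((258.44000244140625, 234.91998291015625), (8.485281944274902, 22.344575881958008), 8.13010311126709) z [0.2466 0.2652 0.2678]
  world rect mm ((386.69415283203125, -246.3972930908203), (18.182228088378906, 44.9459228515625), 80.93543243408203) [[363.0, -252.0], [407.0, -259.0], [410.0, -241.0], [366.0, -234.0]]
cyl [    1   127   120   133 12462] rect ((60.5, 193.0),
[... 598 characters left out ...]
101 11352] rect ((365.56298828125, 280.80267333984375), (87.4081802368164, 186.1167449951172), 81.11934661865234) z [0.1366 0.2186 0.2451]
  world rect mm ((288.0766296386719, -463.4475402832031), (197.3406982421875, 379.6136779785156), 8.178313255310059) [[163.0, -290.0], [217.0, -665.0], [413.0, -637.0], [359.0, -262.0]]
[[ 0.0003  0.0317 -0.0002 -0.0031  0.0058  0.0019  0.0007  0.0008  0.0013]
 [-0.0028  0.0324  0.0407  0.0302  0.0416  0.0025 -0.0033 -0.0031  0.001 ]
 [ 0.0024  0.0349  0.0322  0.0332  0.0418  0.0307  0.0307  0.0325  0.001 ]
 [-0.0005  0.0035  0.0161  0.0287  0.0333  0.0277  0.0286  0.0315  0.0017]
 [ 0.0018 -0.0026 -0.0008  0.0013 -0.0022  0.0185  0.0283  0.0287  0.0007]]
```

View pics/c1.png

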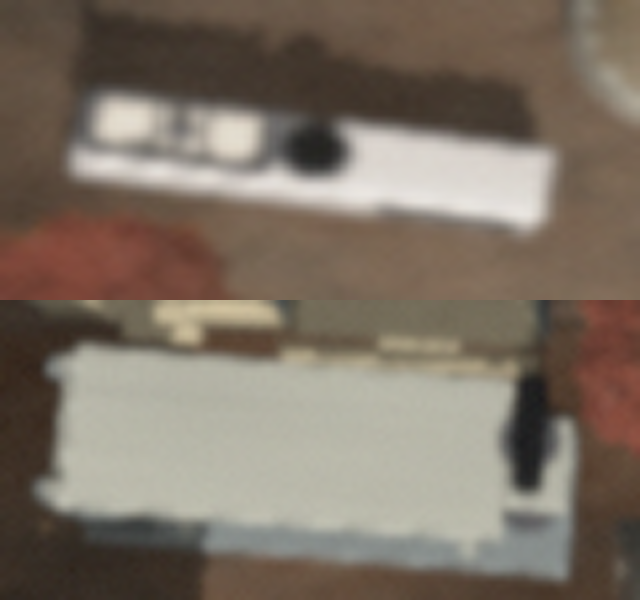

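Level: its window half points to +y, centre about (0.542,-0.425), long axis at 80°. The shelf is at about 85°, and the bar handle at about -9°. Next I'll refine the points and start with a lift.

Run:
```python
from h import *
t=np.load('top0.npy',allow_pickle=True).item(); W=cloud(t)
c=lambda x,y,y0=165,s=300/45,x0=285:(x0+x/(8 if x0==285 else 640/120),y0+y/s)
print('pad',ray(t,*c(315,147),z=.0405))
L=[c(x,y-300,210,300/56,160) for x,y in((80,345),(45,498),(508,380),(500,540),(575,420),(570,515))]
for p in L: print(np.round(p,1),ray(t,*p,z=.175),W[int(p[1]),int(p[0])])
print('knob top',ray(t,*c(530,430-300,210,300/56,160),z=.265))
for u in range(172,270,6): print(u,W[226:248:7,u].round(3).tolist())
```

```text
pad [ 0.5426 -0.4261  0.0405]
[175.  218.4] [ 0.4392 -0.0545  0.175 ] [ 0.472  -0.0218 -0.0019]
[168.4 247. ] [ 0.3733 -0.0413  0.175 ] [ 0.3762 -0.0389  0.1682]
[255.2 224.9] [ 0.4212 -0.2401  0.175 ] [ 0.4416 -0.2395  0.0638]
[253.8 254.8] [ 0.3526 -0.2358  0.175 ] [ 0.3552 -0.2341  0.1672]
[267.8 232.4] [ 0.4035 -0.2688  0.175 ] [ 0.429  -0.2714  0.0054]
[266.9 250.1] [ 0.3628 -0.2658  0.175 ] [ 0.3801 -0.2676  0.0116]
knob top [ 0.3868 -0.2485  0.265 ]
172 [[0.422, -0.047, 0.17], [0.407, -0.046, 0.163], [0.389, -0.049, 0.175], [0.373, -0.05, 0.176]]
178 [[0.422, -0.061, 0.171], [0.405, -0.062, 0.174], [0.389, -0.062, 0.172], [0.373, -0.063, 0.176]]
184 [[0.421, -0.075, 0.173], [0.405, -0.076, 0.175], [0.389, -0.076, 0.172], [0.373, -0.077, 0.174]]
190 [[0.421, -0.09, 0.176], [0.406, -0.089, 0.168], [0.388, -0.09, 0.176], [0.373, -0.09, 0.173]]
196 [[0.421, -0.103, 0.174], [0.405, -0.103, 0.174], [0.388, -0.104, 0.176], [0.372, -0.104, 0.175]]
202 [[0.421, -0.117, 0.174], [0.405, -0.117, 0.172], [0.389, -0.117, 0.172], [0.372, -0.118, 0.174]]
208 [[0.421, -0.131, 0.17], [0.404, -0
[... 352 characters left out ...]
2, 0.172]]
232 [[0.42, -0.186, 0.17], [0.404, -0.186, 0.171], [0.387, -0.186, 0.175], [0.372, -0.186, 0.17]]
238 [[0.419, -0.2, 0.176], [0.404, -0.2, 0.171], [0.387, -0.2, 0.175], [0.371, -0.2, 0.17]]
244 [[0.42, -0.214, 0.169], [0.404, -0.214, 0.17], [0.387, -0.214, 0.171], [0.371, -0.214, 0.172]]
250 [[0.42, -0.228, 0.167], [0.403, -0.228, 0.171], [0.387, -0.228, 0.171], [0.371, -0.227, 0.169]]
256 [[0.447, -0.242, -0.004], [0.39, -0.242, 0.264], [0.375, -0.241, 0.264], [0.371, -0.241, 0.168]]
262 [[0.404, -0.254, 0.264], [0.393, -0.254, 0.239], [0.378, -0.254, 0.242], [0.371, -0.255, 0.166]]
268 [[0.446, -0.275, 0.001], [0.427, -0.274, 0.002], [0.408, -0.274, 0.001], [0.389, -0.273, 0.0]]
```

>>> servo_tool --series "0 -60 0 0; 0 -120 0 0; 0 -180 0 0; 0 -240 0 0; 0 -270 0 0" --gripper 1

```text
t: 0.72
eef_pos: [0.2315, 0.6078, 0.5137]
tcp_rot: [[0.356, 0.002, -0.935], [0.935, 0.005, 0.356], [0.006, -1.0, 0.0]]
contact_force: [0.0, 0.6, 0.7]
grip_width: 1.0
```

>>> servo_tool --series "-39 0 -45 0.15; -78 0 -91 0.3; -117 0 -137 0.45; -156 0 -182 0.6; -195 0 -228 0.75"

```text
t: 1.35
eef_pos: [0.3755, 0.342, 0.5087]
tcp_rot: [[0.9, -0.001, -0.437], [0.437, -0.0, 0.9], [-0.001, -1.0, -0.0]]
contact_force: [0.9, -0.1, 0.1]
grip_width: 1.004
```

>>> servo_tool --series "-14 0 -58 0.1; -28 0 -117 0.2; -43 0 -175 0.3; -57 0 -233 0.4; -72 0 -292 0.5"

```text
t: 1.98
eef_pos: [0.4391, 0.0483, 0.5088]
tcp_rot: [[0.999, -0.0, 0.046], [-0.046, 0.0, 0.999], [-0.0, -1.0, 0.0]]
contact_force: [0.5, 0.2, 0.4]
grip_width: 1.0
```

>>> servo_tool --series "15 0 -57 0.03; 30 0 -114 0.06; 45 0 -171 0.09; 60 0 -228 0.13; 76 0 -285 0.13"

```text
t: 2.6
eef_pos: [0.5027, -0.2393, 0.5094]
tcp_rot: [[0.985, 0.001, 0.171], [-0.171, 0.001, 0.985], [0.001, -1.0, 0.002]]
contact_force: [0.7, 0.6, 0.0]
grip_width: 0.999
```

Run:
```python
from h import *
st=manip.state();print(tool([.5425,-.426,.2],st), np.degrees(np.arctan2(st['tcp_rot'][1,0],st['tcp_rot'][0,0])),st['eef_pos'],st['qpos'])
```

```text
[  70.8037  309.1537 -177.6709] -9.845863094069019 [ 0.5027 -0.2393  0.5094] [-0.5549  0.1319  1.0576  1.436  -0.117   1.6395  0.3189]
```

>>> servo_tool --series "20 0 -50 0; 40 0 -100 0; 60 0 -150 0; 71 40 -178 0; 71 100 -178 0"

```text
t: 3.22
eef_pos: [0.5406, -0.4301, 0.4087]
tcp_rot: [[0.984, 0.0, 0.178], [-0.178, -0.005, 0.984], [0.001, -1.0, -0.005]]
contact_force: [0.3, -0.4, 1.0]
grip_width: 0.998
```

>>> servo_tool --series "0 55 0 0; 0 110 0 0; 0 130 0 0; 0 130 0 0; 0 130 0 0"

```text
t: 3.85
eef_pos: [0.5432, -0.4267, 0.2823]
tcp_rot: [[0.985, 0.003, 0.172], [-0.172, -0.003, 0.985], [0.004, -1.0, -0.003]]
contact_force: [-0.3, 0.1, 0.3]
grip_width: 1.002
```

Run:
```python
from h import *
st=manip.state();print(tool([.5425,-.426,.0155],st),st['eef_pos'],st['qpos'])
s=vision.snapshot('top');t0=vision.snapshot('scene')
a=cv2.resize(s['color'][120:240,240:400],(640,480));b=cv2.resize(t0['color'][150:350,340:512],(413,480))
cv2.imwrite('pics/g1.png',cv2.resize(np.hstack([a,b]),(800,365)))
```

```text
[ -1.7936 266.748    1.2441] [ 0.5432 -0.4267  0.2823] [-0.0472  0.5951  0.9783  1.4772 -0.4998  1.3297  0.7953]
```

View pics/g1.png

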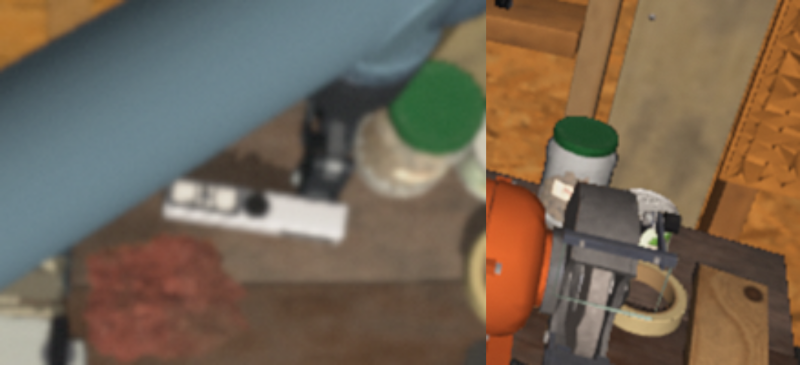

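The fingers are above the level, which reaches (170–345, 180–240). The jar stands clear to the right.

>>> servo_tool --series "-2 50 1 0; -2 100 1 0; -2 150 1 0; -2 200 1 0; -2 200 1 0"

```text
t: 4.58
eef_pos: [0.539, -0.4216, 0.0761]
tcp_rot: [[0.985, -0.005, 0.171], [-0.171, 0.005, 0.985], [-0.006, -1.0, 0.004]]
contact_force: [0.2, -0.0, 0.6]
grip_width: 1.001
```

>>> servo_tool --series "0 15 0 0; 0 30 0 0; 0 45 0 0; 0 60 0 0; 0 66 0 0"

```text
t: 5.2
eef_pos: [0.5398, -0.4232, 0.0117]
tcp_rot: [[0.985, -0.002, 0.172], [-0.172, 0.001, 0.985], [-0.002, -1.0, 0.001]]
contact_force: [-0.4, 0.3, 0.2]
grip_width: 1.001
```

Run:
```python
from h import *
st=manip.state();print(tool([.5425,-.426,.0155],st),st['eef_pos'],st['qpos'],st['contact_force'])
```

```text
[ 3.1345 -3.839  -2.2998] [ 0.5398 -0.4232  0.0117] [ 0.0676  0.862   0.7679  1.6553 -0.7179  0.9304  0.9381] [-0.4391  0.3475  0.1574]
```

Raise by 4 mm to centre, then close.

>>> servo_tool --series "3 -4 -2 0; 3 -4 -2 0; 3 -4 -2 0; 3 -4 -2 0; 3 -4 -2 0"

```text
t: 5.82
eef_pos: [0.5431, -0.4264, 0.0174]
tcp_rot: [[0.985, 0.0, 0.172], [-0.172, -0.0, 0.985], [0.0, -1.0, -0.0]]
contact_force: [-0.5, -0.5, 0.1]
grip_width: 1.005
```

>>> servo_tool --series "0 0 0 0; 0 0 0 0; 0 0 0 0; 0 0 0 0; 0 0 0 0" --gripper -1

```text
t: 6.45
eef_pos: [0.543, -0.4267, 0.0175]
tcp_rot: [[0.985, 0.0, 0.172], [-0.172, -0.0, 0.985], [0.0, -1.0, -0.0]]
contact_force: [-0.2, -0.6, 1.0]
grip_width: 0.34
```

>>> servo_tool --series "0 0 0 0; 0 0 0 0; 0 0 0 0; 0 -10 0 0; 0 -30 0 0"

```text
t: 7.08
eef_pos: [0.5418, -0.4244, 0.0457]
tcp_rot: [[0.985, -0.004, 0.172], [-0.172, 0.003, 0.985], [-0.004, -1.0, 0.003]]
contact_force: [-1.0, 0.2, -4.7]
grip_width: 0.335
```

>>> servo_tool --series "0 -50 0 0; 0 -100 0 0; 0 -150 0 0; 0 -200 0 0; 0 -250 0 0"

```text
t: 7.7
eef_pos: [0.5424, -0.426, 0.2996]
tcp_rot: [[0.985, 0.0, 0.173], [-0.173, 0.0, 0.985], [0.0, -1.0, 0.001]]
contact_force: [1.6, -0.4, -4.5]
grip_width: 0.34
```

>>> servo_tool --series "0 -40 0 0; 0 -60 0 0; 0 -60 0 0; 0 -60 0 0; 0 -60 0 0"

```text
t: 8.32
eef_pos: [0.5426, -0.4253, 0.3546]
tcp_rot: [[0.985, -0.003, 0.172], [-0.172, 0.003, 0.985], [-0.004, -1.0, 0.002]]
contact_force: [-0.3, 0.5, -4.3]
grip_width: 0.338
```

Run:
```python
from h import *
st=manip.state();print(tool([.3965,-.143,.23],st),st['eef_pos'],st['qpos'],st['contact_force'])
```

```text
[-191.9871  125.8438  252.7177] [ 0.5426 -0.4253  0.3546] [-0.0481  0.556   1.0068  1.375  -0.4643  1.4633  0.7655] [-0.2659  0.4685 -4.2885]
```

>>> servo_tool --series "-38 0 50 -0.02; -77 0 101 -0.04; -115 0 152 -0.06; -154 0 202 -0.077; -192 0 253 -0.077"

```text
t: 8.95
eef_pos: [0.405, -0.1596, 0.3559]
tcp_rot: [[0.995, -0.0, 0.095], [-0.095, 0.002, 0.995], [-0.0, -1.0, 0.002]]
contact_force: [1.2, 2.3, -5.1]
grip_width: 0.336
```

>>> servo_tool --series "0 30 0 0; 0 60 0 0; 0 90 0 0; 0 110 0 0; 0 120 0 0"

```text
t: 9.57
eef_pos: [0.4052, -0.1589, 0.2368]
tcp_rot: [[0.995, -0.003, 0.096], [-0.096, 0.005, 0.995], [-0.003, -1.0, 0.004]]
contact_force: [-2.5, 7.2, 4.7]
grip_width: 0.334
```

Run:
```python
from h import *
st=manip.state();print(tool([.3965,-.143,.19],st),st['eef_pos'],st['qpos'],st['contact_force'],np.degrees(np.arctan2(st['tcp_rot'][1,0],st['tcp_rot'][0,0])))
s=vision.snapshot('scene');t=vision.snapshot('top')
cv2.imwrite('pics/p1.png',np.hstack([cv2.resize(s['color'][130:300,120:330],(450,364)),cv2.resize(t['color'][180:280,140:300],(350,364))]))
```

```text
[-10.0788  46.9326  14.7643] [ 0.4052 -0.1589  0.2368] [-0.8766 -0.1691  1.1015  2.1238  0.1646  1.1043  0.0473] [-2.5064  7.157   4.7421] -5.5338693039861235
```

View pics/p1.png

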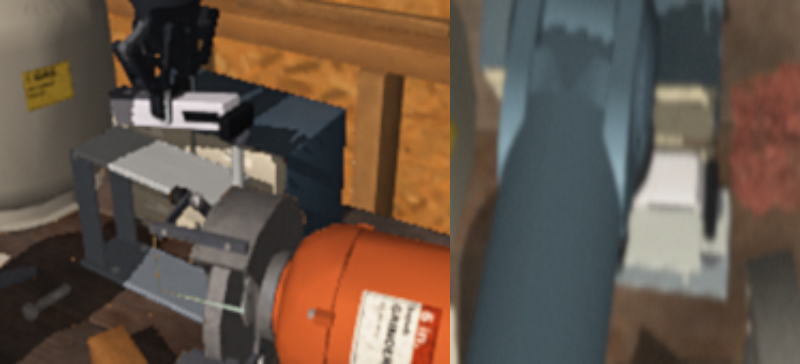

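The level's right end brushed the handle because the arm was still 15 mm short of target. I'll lift, shift left, then check.

>>> servo_tool --series "0 -30 0 0; 0 -45 4 0; -10 -45 19 0; -10 -45 19 0; -10 -45 19 0"

```text
t: 10.3
eef_pos: [0.3975, -0.1422, 0.2819]
tcp_rot: [[0.995, -0.001, 0.097], [-0.097, -0.0, 0.995], [-0.001, -1.0, -0.0]]
contact_force: [-0.1, -0.7, -3.9]
grip_width: 0.339
```

Run:
```python
from h import *
st=manip.state();print(tool([.3965,-.140,.195],st),st['eef_pos'],st['qpos'],st['contact_force'],st['ft_torque'])
s=vision.snapshot('scene')
cv2.imwrite('pics/p2.png',cv2.resize(s['color'][120:280,140:290],(750,600),interpolation=cv2.INTER_CUBIC)[:800])
```

```text
[-1.1368 86.9133  2.1329] [ 0.3975 -0.1422  0.2819] [-0.8285 -0.2839  0.9459  2.0921  0.2438  1.229  -0.0824] [-0.0822 -0.7337 -3.9018] [-0.1086 -0.0322 -0.0008]
```

View pics/p2.png

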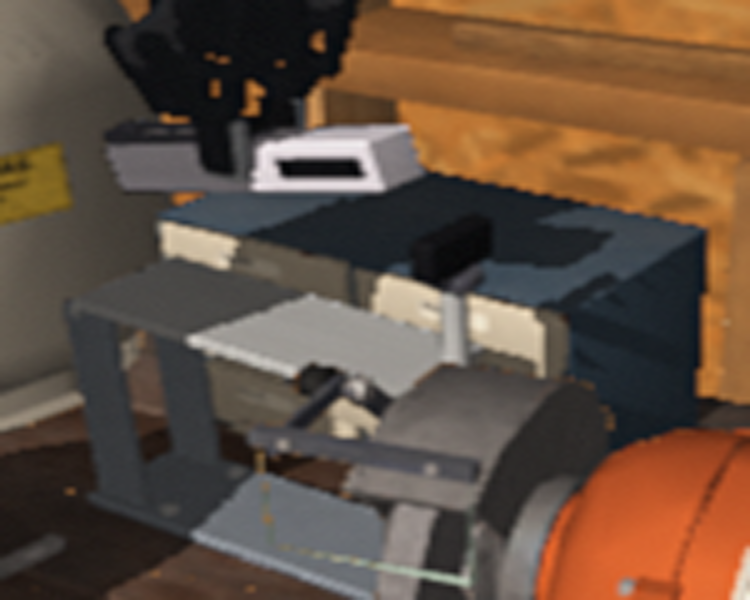

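The level is off the handle now, but it looks tipped right end up. I'll quantify with depth.

Run:
```python
from h import *
s=vision.snapshot('scene');W=cloud(s);C=s['color']
for x0,x1,y0,y1 in((258,385,190,120),):
    pass
f=lambda x,y:(140+x/5,120+y/3.75)
# lower front edge points: last level row per column (z>.22 next to big drop)
pts=[]
for u in range(163,219,3):
    col=W[145:180,u]; ok=(np.abs(col[:,0]-.385)<.03)&(col[:,2]>.23)&(col[:,2]<.34)&(col[:,1]<-.03)&(col[:,1]>-.26)
    if ok.any():
        i=np.where(ok)[0]; print(u,145+i.min(),145+i.max(),col[i.min()],col[i.max()])
```

```text
163 154 166 [ 0.3979 -0.0636  0.2814] [ 0.3897 -0.0667  0.2558]
166 152 171 [ 0.4056 -0.0661  0.2839] [ 0.391  -0.0724  0.244 ]
169 153 171 [ 0.4134 -0.0675  0.2788] [ 0.3883 -0.0838  0.2478]
172 155 171 [ 0.4116 -0.0774  0.2766] [ 0.3875 -0.0932  0.2503]
175 153 171 [ 0.4133 -0.0852  0.2824] [ 0.3866 -0.1027  0.2528]
178 153 171 [ 0.4132 -0.094   0.2843] [ 0.3858 -0.1119  0.2553]
181 145 171 [ 0.3803 -0.1321  0.322 ] [ 0.3843 -0.1216  0.2582]
184 145 171 [ 0.3695 -0.1488  0.3289] [ 0.3847 -0.1296  0.2598]
187 145 171 [ 0.3756 -0.1515  0.3273] [ 0.3847 -0.1379  0.2617]
190 151 171 [ 0.3996 -0.1389  0.3029] [ 0.3816 -0.1485  0.2655]
193 145 171 [ 0.4132 -0.1377  0.3117] [ 0.3811 -0.1569  0.2676]
196 145 171 [ 0.4134 -0.1455  0.3131] [ 0.38   -0.1656  0.27  ]
199 145 171 [ 0.4138 -0.1531  0.3144] [ 0.3778 -0.1752  0.2732]
202 154 171 [ 0.4071 -0.1643  0.2984] [ 0.3788 -0.1821  0.2743]
205 154 171 [ 0.4046 -0.1739  0.3013] [ 0.3772 -0.1909  0.277 ]
208 154 171 [ 0.4043 -0.1818  0.303 ] [ 0.3764 -0.1991  0.2793]
211 154 171 [ 0.4004 -0.1921  0.3066] [ 0.3762 -0.2066  0.281 ]
214 154 171 [ 0.3994 -0.2003  0.3086] [ 0.3773 -0.2133  0.2821]
217 154 170 [ 0.3987 -0.2082  0.3105] [ 0.3767 -0.2211  0.2864]
```

Tilt is about 0.27 rad, right end up. The left end will touch first, and pressing gently will turn the level flat in the grip. I'll lower in small steps and watch the force.

>>> servo_tool --series "0 20 3 0; 0 40 3 0; 0 55 3 0; 0 60 3 0; 0 62 3 0"

```text
t: 11.02
eef_pos: [0.3985, -0.1387, 0.2206]
tcp_rot: [[0.995, -0.0, 0.096], [-0.096, -0.001, 0.995], [-0.0, -1.0, -0.001]]
contact_force: [-0.5, -0.5, -4.2]
grip_width: 0.337
```

>>> servo_tool --series "0 2 0 0; 0 4 0 0; 0 6 0 0; 0 8 0 0; 0 10 0 0"

```text
t: 11.65
eef_pos: [0.3984, -0.1386, 0.2107]
tcp_rot: [[0.995, 0.0, 0.096], [-0.096, -0.0, 0.995], [0.0, -1.0, -0.0]]
contact_force: [-1.7, -0.3, 1.6]
grip_width: 0.337
```

Contact made at the expected height.

>>> servo_tool --series "0 1 0 0; 0 2 0 0; 0 3 0 0; 0 4 0 0; 0 5 0 0"

```text
t: 12.28
eef_pos: [0.3991, -0.1404, 0.207]
tcp_rot: [[0.995, 0.001, 0.097], [-0.097, -0.002, 0.995], [0.001, -1.0, -0.002]]
contact_force: [-2.9, -4.3, 7.7]
grip_width: 0.334
```

>>> servo_tool --series "0 1 0 0; 0 2 0 0; 0 3 0 0; 0 4 0 0; 0 5 0 0"

```text
t: 12.9
eef_pos: [0.4002, -0.1414, 0.2026]
tcp_rot: [[0.995, 0.004, 0.098], [-0.098, -0.003, 0.995], [0.004, -1.0, -0.003]]
contact_force: [-2.9, -6.7, 8.5]
grip_width: 0.341
```

>>> servo_tool --series "0 1 0 0; 0 2 0 0; 0 3 0 0; 0 4 0 0; 0 5 0 0"

```text
t: 13.52
eef_pos: [0.4007, -0.1417, 0.1977]
tcp_rot: [[0.995, 0.005, 0.098], [-0.098, -0.004, 0.995], [0.005, -1.0, -0.003]]
contact_force: [-1.5, -6.2, 7.6]
grip_width: 0.334
```

Run:
```python
from h import *
print(manip.state()['contact_force'])
s=vision.snapshot('scene');W=cloud(s)
for u in range(160,225,4):
    col=W[150:215,u]; ok=(np.abs(col[:,0]-.378)<.012)&(col[:,2]>.15)&(col[:,2]<.23)&(col[:,1]<-.03)&(col[:,1]>-.26)
    if ok.any():
        i=np.where(ok)[0]; print(u,150+i.min(),150+i.max(),col[i.min()],col[i.max()])
cv2.imwrite('pics/p3.png',cv2.resize(s['color'][120:280,140:290],(750,600),interpolation=cv2.INTER_CUBIC))
```

```text
[-1.5101 -6.2471  7.6231]
160 197 208 [ 0.3853 -0.0487  0.1724] [ 0.373  -0.0557  0.1504]
164 198 206 [ 0.3875 -0.0588  0.1713] [ 0.3688 -0.0732  0.1632]
168 198 206 [ 0.389  -0.07    0.1736] [ 0.3672 -0.0871  0.168 ]
172 194 206 [ 0.3896 -0.0833  0.1877] [ 0.3666 -0.0997  0.172 ]
176 191 207 [ 0.3884 -0.0974  0.2   ] [ 0.3712 -0.1072  0.169 ]
180 190 209 [ 0.3883 -0.1096  0.2058] [ 0.3669 -0.122   0.1703]
184 190 210 [ 0.3731 -0.134   0.2195] [ 0.3683 -0.1321  0.1698]
188 188 212 [ 0.3715 -0.1469  0.2285] [ 0.3673 -0.1439  0.1685]
192 187 213 [ 0.3803 -0.1511  0.2279] [ 0.3676 -0.1547  0.169 ]
196 193 214 [ 0.3877 -0.1549  0.2103] [ 0.3707 -0.1632  0.1672]
200 194 214 [ 0.3862 -0.1668  0.2117] [ 0.3731 -0.1725  0.1686]
204 194 214 [ 0.3899 -0.1748  0.212 ] [ 0.3775 -0.1802  0.1685]
208 195 214 [ 0.3889 -0.1861  0.213 ] [ 0.3815 -0.1882  0.1686]
212 196 214 [ 0.3862 -0.1985  0.2151] [ 0.3861 -0.1957  0.1683]
216 197 210 [ 0.3869 -0.2083  0.215 ] [ 0.3782 -0.2125  0.1881]
220 198 209 [ 0.389  -0.217   0.2138] [ 0.384  -0.2191  0.1894]
```

View pics/p3.png

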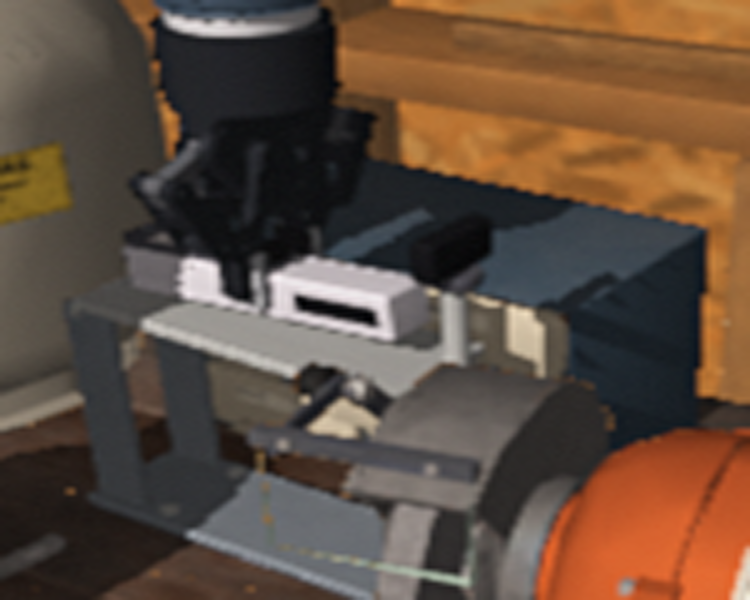

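The right end still stands about 15 mm up, so I'll continue.

>>> servo_tool --series "0 1 0 0; 0 2 0 0; 0 3 0 0; 0 4 0 0; 0 5 0 0"

```text
t: 14.2
eef_pos: [0.4011, -0.1416, 0.1928]
tcp_rot: [[0.995, 0.006, 0.098], [-0.098, -0.004, 0.995], [0.006, -1.0, -0.003]]
contact_force: [-1.2, -5.8, 7.3]
grip_width: 0.336
```

>>> servo_tool --series "0 1 0 0; 0 2 0 0; 0 2 0 0; 0 2.5 0 0; 0 2.5 0 0"

```text
t: 14.82
eef_pos: [0.4011, -0.141, 0.1902]
tcp_rot: [[0.995, 0.006, 0.098], [-0.098, -0.003, 0.995], [0.006, -1.0, -0.002]]
contact_force: [-1.7, -6.3, 6.5]
grip_width: 0.335
```

>>> servo_tool --series "0 0 0 0; 0 0 0 0; 0 0 0 0; 0 0 0 0; 0 0 0 0" --gripper 0.4

```text
t: 15.45
eef_pos: [0.3982, -0.1382, 0.188]
tcp_rot: [[0.995, -0.0, 0.096], [-0.096, 0.0, 0.995], [-0.0, -1.0, 0.0]]
contact_force: [-0.9, 0.6, 0.8]
grip_width: 0.697
```

>>> servo_tool --series "0 -15 0 0; 0 -40 0 0; 0 -90 0 0; 0 -140 0 0; 0 -150 0 0"

```text
t: 16.08
eef_pos: [0.4004, -0.1388, 0.3416]
tcp_rot: [[0.995, 0.007, 0.096], [-0.096, 0.001, 0.995], [0.007, -1.0, 0.002]]
contact_force: [0.4, -0.1, -0.5]
grip_width: 0.704
```

Run:
```python
from h import *
st=manip.state();print(st['eef_pos'],st['contact_force'],st['qpos'])
s=vision.snapshot('scene');W=cloud(s)
for u in range(160,225,6):
    col=W[150:215,u]; ok=(np.abs(col[:,0]-.382)<.012)&(col[:,2]>.15)&(col[:,2]<.23)&(col[:,1]<-.03)&(col[:,1]>-.26)
    if ok.any():
        i=np.where(ok)[0]; print(u,150+i.min(),150+i.max(),col[i.min()],col[i.max()])
a=cv2.resize(s['color'][150:230,150:260],(800,582),interpolation=cv2.INTER_CUBIC)
cv2.imwrite('pics/p4.png',a)
```

```text
[ 0.4004 -0.1388  0.3416] [ 0.3691 -0.0971 -0.5411] [-0.8146 -0.3419  0.8689  2.0048  0.2632  1.3624 -0.1252]
160 197 208 [ 0.3861 -0.0479  0.1718] [ 0.3721 -0.0566  0.1511]
166 186 203 [ 0.3936 -0.0643  0.2022] [ 0.3731 -0.0766  0.17  ]
172 186 205 [ 0.3935 -0.0827  0.2069] [ 0.371  -0.0961  0.1713]
178 188 207 [ 0.3925 -0.1008  0.2068] [ 0.3706 -0.1136  0.1712]
184 190 209 [ 0.3908 -0.1191  0.2071] [ 0.3724 -0.129   0.1694]
190 191 211 [ 0.3911 -0.1359  0.2088] [ 0.3715 -0.1464  0.1696]
196 196 213 [ 0.391  -0.1516  0.2001] [ 0.3726 -0.162   0.1684]
202 198 214 [ 0.3914 -0.1675  0.1991] [ 0.376  -0.1758  0.168 ]
208 200 214 [ 0.3917 -0.1832  0.1981] [ 0.3822 -0.1877  0.1681]
214 202 214 [ 0.3919 -0.1989  0.1973] [ 0.3788 -0.2062  0.1756]
220 203 214 [ 0.3929 -0.2139  0.1984] [ 0.3857 -0.2173  0.1751]
```

View pics/p4.png

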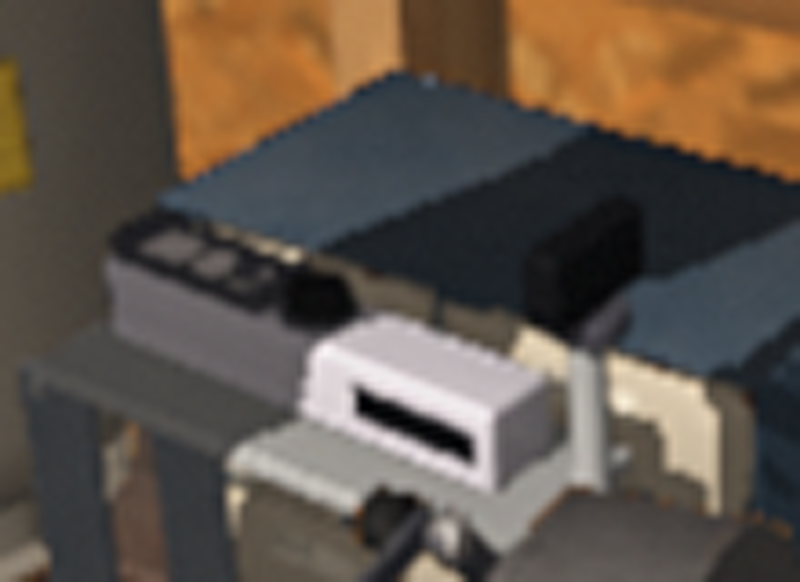

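The level lies flat on the shelf, pad at (320,290), window in shadow at (150–280, 240–285). The handle stands free. Move above the handle while turning the jaws.

>>> servo_tool --series "0 0 -20 -0.17; 0 0 -50 -0.34; 0 0 -80 -0.51; -1 0 -100 -0.68; -2 0 -110 -0.85" --gripper 1

```text
t: 16.75
eef_pos: [0.3844, -0.2487, 0.3363]
tcp_rot: [[0.726, -0.003, -0.687], [0.687, 0.0, 0.726], [-0.002, -1.0, 0.003]]
contact_force: [0.2, 0.1, 0.2]
grip_width: 0.996
```

>>> servo_tool --series "0 0 0 -0.17; 0 0 0 -0.34; 0 0 0 -0.51; 0 0 0 -0.66; 0 0 0 -0.66"

```text
t: 17.38
eef_pos: [0.3848, -0.2473, 0.3365]
tcp_rot: [[0.158, -0.003, -0.987], [0.987, 0.0, 0.158], [-0.0, -1.0, 0.003]]
contact_force: [0.4, 0.6, 0.1]
grip_width: 1.003
```

Run:
```python
from h import *
st=manip.state();print(st['eef_pos'],st['qpos'],np.degrees(np.arctan2(st['tcp_rot'][1,0],st['tcp_rot'][0,0])))
s=vision.snapshot('scene');t=vision.snapshot('top')
a=cv2.resize(s['color'][150:230,150:260],(400,300),interpolation=cv2.INTER_CUBIC)
b=cv2.resize(t['color'][190:270,160:280],(400,300),interpolation=cv2.INTER_CUBIC)
cv2.imwrite('pics/p5.png',np.hstack([a,b]))
W=cloud(s); m=(W[...,2]>.236)&(W[...,2]<.272)&(np.hypot(W[...,0]-.387,W[...,1]+.248)<.035)&(s['color'].max(2)<70)
P=W[m]; r=cv2.minAreaRect(P[:,:2].astype(np.float32)*1000); print(m.sum(),r,cv2.boxPoints(r).tolist(),np.percentile(P[:,2],[2,98]))
```

```text
[ 0.3848 -0.2473  0.3365] [-0.8887 -0.397   1.1291  1.949   0.3641  1.3859  1.5497] 80.9282293967859
226 ((384.98919677734375, -248.5521240234375), (17.571269989013672, 46.31989669799805), 80.26121520996094) [[360.6768493652344, -253.29348754882812], [406.3292541503906, -261.1288146972656], [409.3015441894531, -243.81076049804688], [363.6491394042969, -235.97543334960938]] [0.2368 0.2634]
```

View pics/p5.png

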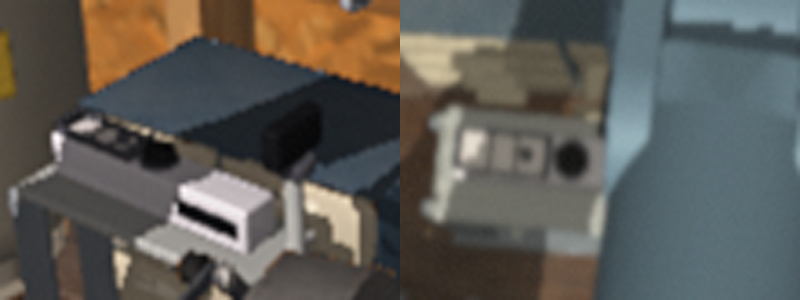

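In the top view the window is visible: pad at (571,158), ball at (528,153). So the ball is about 16 mm off on the low right side, slope about 0.032, which needs about 0.9 rad. The jaws (81°) match the bar's width axis (80°). Descend and grasp.

>>> servo_tool --series "-1 30 -1 0; -1 60 -1 0; -1 85 -1 0; -1 93 -1 0; -1 93 -1 0"

```text
t: 18.1
eef_pos: [0.3865, -0.2487, 0.245]
tcp_rot: [[0.157, -0.001, -0.988], [0.988, -0.0, 0.157], [-0.0, -1.0, 0.001]]
contact_force: [-0.5, -0.2, -0.5]
grip_width: 1.004
```

>>> servo_tool --series "0 0 0 0; 0 0 0 0; 0 0 0 0; 0 0 0 0; 0 0 0 0" --gripper -1

```text
t: 18.73
eef_pos: [0.3886, -0.2457, 0.2475]
tcp_rot: [[0.154, 0.002, -0.988], [0.988, 0.004, 0.154], [0.005, -1.0, -0.001]]
contact_force: [-2.5, 8.1, 13.9]
grip_width: 0.138
```

>>> servo_tool --series "0 0 0 0; 0 0 0 0; 0 0 0 0; 0 0 0 0; 0 0 0 0"

```text
t: 19.35
eef_pos: [0.3887, -0.2457, 0.2475]
tcp_rot: [[0.154, 0.002, -0.988], [0.988, 0.004, 0.154], [0.004, -1.0, -0.001]]
contact_force: [-3.0, 7.9, 13.8]
grip_width: 0.139
```

Relieve the side load by shifting the target to where the tool stands, then turn.

>>> servo_tool --series "2 -3 -1 0; 2 -3 -1 0; 2 -3 -1 0; 2 -3 -1 0.08; 2 -3 -1 0.16"

```text
t: 19.98
eef_pos: [0.3886, -0.2458, 0.2477]
tcp_rot: [[0.312, 0.002, -0.95], [0.95, 0.001, 0.312], [0.002, -1.0, -0.001]]
contact_force: [3.5, 2.6, -4.7]
grip_width: 0.136
```

>>> servo_tool --series "0 0 0 0.1; 0 0 0 0.2; 0 0 0 0.3; 0 0 0 0.4; 0 0 0 0.4"

```text
t: 20.6
eef_pos: [0.3883, -0.2463, 0.2477]
tcp_rot: [[0.656, 0.001, -0.755], [0.755, 0.0, 0.656], [0.001, -1.0, -0.001]]
contact_force: [4.6, 3.3, -6.8]
grip_width: 0.144
```

Run:
```python
from h import *
st=manip.state();print(st['eef_pos'],st['qpos'],st['contact_force'],st['ft_torque'],np.degrees(np.arctan2(st['tcp_rot'][1,0],st['tcp_rot'][0,0])))
t=vision.snapshot('top');s=vision.snapshot('scene')
a=cv2.resize(s['color'][150:230,150:260],(400,300),interpolation=cv2.INTER_CUBIC)
b=cv2.resize(t['color'][190:270,160:280],(400,300),interpolation=cv2.INTER_CUBIC)
cv2.imwrite('pics/p6.png',np.hstack([a,b]))
```

```text
[ 0.3883 -0.2463  0.2477] [-0.9201 -0.197   1.3233  2.0675  0.2107  1.1309  1.1628] [ 4.5646  3.2622 -6.7899] [ 0.4655 -1.0767 -0.0921] 48.98561416244514
```

View pics/p6.png

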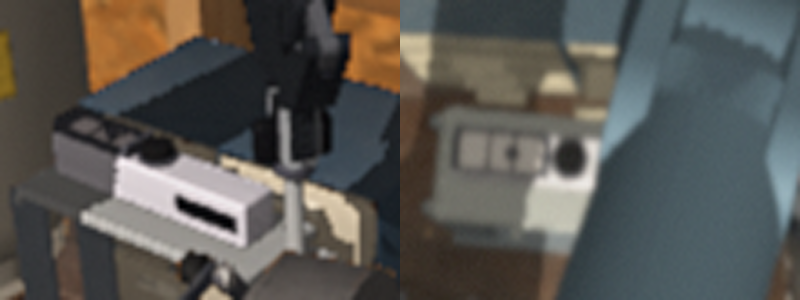

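The ball moved to about (512,153), still about 6 mm right of the middle, which matches 0.56 rad turned. Turn further by 0.3, wait, then measure the ball numerically.

>>> servo_tool --series "0 0 0 0.1; 0 0 0 0.2; 0 0 0 0.3; 0 0 0 0.34; 0 0 0 0.34"

```text
t: 21.32
eef_pos: [0.3879, -0.2466, 0.2477]
tcp_rot: [[0.87, 0.0, -0.493], [0.493, 0.0, 0.87], [0.001, -1.0, 0.0]]
contact_force: [4.4, 3.3, -8.5]
grip_width: 0.139
```

>>> servo_tool --series "0 0 0 0; 0 0 0 0; 0 0 0 0; 0 0 0 0; 0 0 0 0"

```text
t: 21.95
eef_pos: [0.388, -0.2466, 0.2477]
tcp_rot: [[0.87, 0.001, -0.493], [0.493, 0.001, 0.87], [0.001, -1.0, 0.0]]
contact_force: [3.8, 2.4, -8.6]
grip_width: 0.14
```

>>> servo_tool --series "0 0 0 0; 0 0 0 0; 0 0 0 0; 0 0 0 0; 0 0 0 0"

```text
t: 22.58
eef_pos: [0.388, -0.2466, 0.2477]
tcp_rot: [[0.87, 0.001, -0.493], [0.493, 0.001, 0.87], [0.001, -1.0, 0.0]]
contact_force: [5.4, 2.8, -8.6]
grip_width: 0.138
```

```bash
cat > ball.py <<'E'
from h import *
def proj(t,p):
    c=np.array(t['rotation']).T@(np.array(p)-t['position']); return [t['fx']*c[0]/c[2]+t['cx'],t['fy']*c[1]/c[2]+t['cy']]
def profile(n=4):
    G=np.mean([vision.snapshot('top')['color'].astype(np.float32).mean(2) for _ in range(n)],0); t=vision.snapshot('top')
    cv2.imwrite('pics/last.png',t['color'])
    # pad: centroid of dark blob near (330,237)
    x0,y0=160+570/3.333-400/3.333,190+157/3.75
    roi=G[int(y0)-8:int(y0)+8,int(x0)-9:int(x0)+9]; w=np.clip(60-roi,0,None); vv,uu=np.indices(roi.shape)
    pu=(w*uu).sum()/w.sum()+int(x0)-9; pv=(w*vv).sum()/w.sum()+int(y0)-8
    pad=ray(t,pu,pv,.212); print('pad px',pu,pv,pad)
    ax=np.array([.0985,.995,0]); ay=np.array([-.995,.0985,0])
    ds=np.arange(8,86,1.5); rows=[]
    for lat in(-8,-4,-2,0,2,4,8):
        uv=np.array([proj(t,pad+ax*d/1000+ay*lat/1000+[0,0,-.004]) for d in ds],np.float32)
        rows.append(cv2.remap(G,uv[None,:,0].copy(),uv[None,:,1].copy(),cv2.INTER_LINEAR)[0])
    R=np.array(rows)
    print('d-46:',(ds-46).round(1).tolist())
    for lat,r in zip((-8,-4,-2,0,2,4,8),R): print(lat,r.round().astype(int).tolist())
E
python3 -c "
from ball import *
profile(); st=manip.state(); print(st['t'],st['contact_force'],np.degrees(np.arctan2(st['tcp_rot'][1,0],st['tcp_rot'][0,0])))"
```

```text
pad px 210.22130228422776 231.30126397907406 [ 0.4024 -0.1401  0.212 ]
d-46: [-38.0, -36.5, -35.0, -33.5, -32.0, -30.5, -29.0, -27.5, -26.0, -24.5, -23.0, -21.5, -20.0, -18.5, -17.0, -15.5, -14.0, -12.5, -11.0, -9.5, -8.0, -6.5, -5.0, -3.5, -2.0, -0.5, 1.0, 2.5, 4.0, 5.5, 7.0, 8.5, 10.0, 11.5, 13.0, 14.5, 16.0, 17.5, 19.0, 20.5, 22.0, 23.5, 25.0, 26.5, 28.0, 29.5, 31.0, 32.5, 34.0, 35.5, 37.0, 38.5]
-8 [90, 114, 139, 150, 143, 128, 123, 138, 161, 184, 199, 208, 210, 210, 208, 203, 190, 170, 140, 117, 101, 105, 110, 115, 117, 116, 115, 113, 112, 110, 105, 102, 101, 110, 115, 119, 118, 118, 119, 119, 119, 118, 115, 106, 94, 78, 73, 76, 87, 94, 99, 97]
-4 [59, 83, 103, 119, 115, 115, 122, 153, 182, 209, 218, 223, 224, 223, 219, 215, 196, 173, 143, 121, 110, 112, 118, 120, 118, 110, 103, 98, 97, 97, 98, 101, 108, 119, 127, 130, 131, 132, 131, 131, 131, 130, 127, 117, 101, 82, 74, 76, 85, 95, 99, 99]
-2 [50, 66, 81, 95, 99, 108, 125, 155, 185, 210, 219, 223, 224, 223, 220, 214, 197, 172, 143, 121, 111, 111, 117, 114, 105, 91, 82, 76, 77, 81, 86, 94, 107, 120, 128, 131, 132, 133, 133, 132,
[... 404 characters left out ...]
 109, 114, 110, 101, 86, 76, 72, 73, 77, 83, 91, 106, 118, 127, 131, 132, 132, 132, 132, 132, 130, 124, 115, 96, 82, 72, 79, 89, 100, 104, 102]
4 [61, 77, 100, 114, 123, 120, 129, 146, 172, 191, 203, 207, 208, 209, 209, 202, 189, 164, 138, 116, 108, 111, 117, 117, 111, 101, 94, 91, 91, 92, 93, 96, 107, 117, 126, 131, 132, 132, 132, 132, 131, 130, 124, 113, 97, 82, 73, 77, 88, 98, 103, 100]
8 [116, 143, 165, 168, 158, 134, 121, 118, 128, 139, 146, 150, 151, 152, 153, 150, 144, 135, 123, 114, 107, 113, 119, 124, 123, 121, 120, 119, 117, 113, 106, 103, 105, 114, 121, 126, 128, 128, 127, 127, 126, 124, 119, 109, 97, 80, 74, 75, 86, 94, 100, 98]
22.825 [ 4.1511  1.9601 -8.6012] 29.545283803732403
```

The lines show at about -8 and +9, the ball at about +2.7, so it is roughly 2 mm past the middle. I'll turn back by about 0.13 rad.

>>> servo_tool --series "0 0 0 -0.07; 0 0 0 -0.13; 0 0 0 -0.13; 0 0 0 -0.13; 0 0 0 -0.13"

```text
t: 23.45
eef_pos: [0.3881, -0.2465, 0.2477]
tcp_rot: [[0.798, 0.001, -0.603], [0.603, 0.001, 0.798], [0.001, -1.0, 0.0]]
contact_force: [5.1, 2.9, -9.1]
grip_width: 0.142
```

>>> servo_tool --series "0 0 0 0; 0 0 0 0; 0 0 0 0; 0 0 0 0; 0 0 0 0"

```text
t: 24.08
eef_pos: [0.3881, -0.2465, 0.2477]
tcp_rot: [[0.798, 0.001, -0.602], [0.602, 0.001, 0.798], [0.001, -1.0, 0.0]]
contact_force: [5.3, 1.6, -8.5]
grip_width: 0.139
```

>>> servo_tool --series "0 0 0 0; 0 0 0 0; 0 0 0 0; 0 0 0 0; 0 0 0 0"

```text
t: 24.7
eef_pos: [0.3881, -0.2465, 0.2477]
tcp_rot: [[0.798, 0.001, -0.603], [0.602, 0.001, 0.798], [0.001, -1.0, 0.0]]
contact_force: [5.0, 1.8, -8.9]
grip_width: 0.141
```

```bash
python3 -c "
from ball import *
profile(); st=manip.state(); print(st['t'],st['contact_force'],np.degrees(np.arctan2(st['tcp_rot'][1,0],st['tcp_rot'][0,0])))" | grep -v -e '^-8' -e '^-4'
```

```text
pad px 210.24214906557887 231.32327212314897 [ 0.4024 -0.1402  0.212 ]
d-46: [-38.0, -36.5, -35.0, -33.5, -32.0, -30.5, -29.0, -27.5, -26.0, -24.5, -23.0, -21.5, -20.0, -18.5, -17.0, -15.5, -14.0, -12.5, -11.0, -9.5, -8.0, -6.5, -5.0, -3.5, -2.0, -0.5, 1.0, 2.5, 4.0, 5.5, 7.0, 8.5, 10.0, 11.5, 13.0, 14.5, 16.0, 17.5, 19.0, 20.5, 22.0, 23.5, 25.0, 26.5, 28.0, 29.5, 31.0, 32.5, 34.0, 35.5, 37.0, 38.5]
-2 [54, 72, 89, 102, 104, 112, 126, 158, 186, 211, 219, 222, 219, 208, 186, 161, 142, 128, 119, 108, 105, 104, 102, 95, 85, 79, 83, 91, 102, 108, 109, 107, 113, 122, 129, 131, 132, 132, 132, 132, 132, 130, 126, 115, 98, 81, 73, 78, 88, 98, 102, 102]
0 [48, 62, 77, 91, 100, 112, 130, 160, 188, 212, 220, 221, 217, 205, 182, 158, 139, 129, 119, 109, 104, 101, 96, 85, 75, 68, 74, 84, 97, 104, 107, 106, 114, 123, 129, 131, 132, 133, 132, 132, 132, 130, 125, 116, 98, 81, 72, 79, 89, 101, 104, 102]
2 [52, 67, 86, 102, 114, 122, 137, 163, 192, 211, 220, 219, 213, 200, 176, 154, 136, 129, 120, 110, 106, 102, 100, 91, 83, 76, 81, 89, 101, 106, 107, 106, 115, 123, 130, 132, 133, 133, 133, 132, 132, 129, 124, 116, 96, 82, 72, 80, 89, 101, 104, 101]
4 [63, 83, 105, 121, 131, 129, 140, 161, 189, 205, 213, 209, 201, 188, 167, 149, 135, 129, 121, 113, 108, 107, 108, 104, 100, 96, 98, 102, 109, 111, 108, 107, 113, 122, 129, 131, 132, 133, 133, 133, 132, 130, 124, 114, 97, 82, 74, 80, 89, 99, 103, 99]
8 [118, 142, 161, 164, 156, 134, 130, 137, 154, 162, 165, 159, 152, 143, 136, 131, 128, 125, 118, 112, 106, 112, 118, 122, 121, 121, 121, 120, 118, 114, 106, 103, 105, 115, 122, 126, 127, 128, 127, 127, 125, 123, 117, 107, 93, 79, 74, 77, 88, 97, 102, 100]
24.95 [ 4.6578  2.7722 -8.6607] 37.04942716993052
```

The ball is about 1 mm from the middle. Let go and back off upward.

>>> servo_tool --series "0 0 0 0; 0 0 0 0; 0 0 0 0; 0 0 0 0; 0 0 0 0" --gripper 0.6

```text
t: 25.58
eef_pos: [0.3878, -0.2472, 0.2482]
tcp_rot: [[0.8, -0.0, -0.6], [0.6, -0.0, 0.8], [-0.0, -1.0, -0.0]]
contact_force: [-0.2, -0.4, 1.2]
grip_width: 0.801
```

>>> servo_tool --series "0 -20 0 0; 0 -50 0 0; 0 -90 0 0; 0 -100 0 0; 0 -100 0 0"

```text
t: 26.2
eef_pos: [0.388, -0.2472, 0.3482]
tcp_rot: [[0.8, 0.001, -0.6], [0.6, 0.0, 0.8], [0.001, -1.0, -0.0]]
contact_force: [0.2, -0.2, -0.3]
grip_width: 0.798
```

>>> servo_tool --series "0 0 0 0.15; 0 0 0 0.3; 0 0 0 0.45; 0 0 0 0.6; 0 0 0 0.74" --gripper -1

```text
t: 26.82
eef_pos: [0.3867, -0.2466, 0.346]
tcp_rot: [[0.995, -0.004, 0.101], [-0.101, 0.0, 0.995], [-0.004, -1.0, 0.0]]
contact_force: [-0.0, -0.1, 0.1]
grip_width: 0.001
```

```bash
python3 -c "
from ball import *
profile(); st=manip.state(); print(st['t'],st['eef_pos'],st['contact_force'],np.degrees(np.arctan2(st['tcp_rot'][1,0],st['tcp_rot'][0,0])),st['grip_width'],tool([.4024,-.1402,.24],st))
W=cloud(vision.snapshot('top')); print([np.nanmedian(W[a:b,c:d,2]) for a,b,c,d in((229,234,208,213),(242,246,175,200))])
s=vision.snapshot('scene');W=cloud(s);m=(np.hypot(W[...,0]-.4024,W[...,1]+.1402)<.01)&(W[...,2]>.205)&(W[...,2]<.23)&(s['color'].max(2)<60);P=W[m];print(m.sum(),P.mean(0),np.percentile(P[:,2],[50,90,98]))
" | grep -v -e '^-8' -e '^-4' -e '^4' -e '^d'
```

```text
pad px 208.55176572147676 231.8495731814071 [ 0.4012 -0.1365  0.212 ]
-2 [82, 92, 100, 115, 137, 165, 187, 191, 183, 161, 144, 133, 130, 129, 127, 121, 113, 105, 101, 97, 93, 82, 73, 69, 77, 89, 100, 104, 105, 106, 115, 123, 128, 130, 130, 130, 130, 130, 129, 126, 119, 106, 88, 76, 72, 80, 91, 100, 103, 97, 88, 75]
0 [89, 101, 111, 120, 142, 168, 190, 193, 185, 161, 145, 133, 131, 129, 127, 122, 114, 107, 102, 99, 94, 84, 76, 72, 78, 89, 99, 105, 105, 107, 116, 123, 128, 130, 130, 129, 129, 130, 129, 126, 118, 106, 88, 76, 73, 80, 92, 101, 104, 98, 88, 75]
2 [107, 118, 125, 126, 145, 166, 189, 188, 178, 156, 142, 133, 131, 129, 127, 123, 115, 108, 103, 104, 102, 97, 91, 89, 91, 99, 104, 108, 105, 107, 114, 123, 128, 130, 129, 130, 130, 129, 128, 126, 119, 106, 90, 76, 75, 81, 93, 99, 101, 95, 86, 75]
8 [182, 175, 153, 132, 122, 124, 128, 129, 126, 121, 117, 116, 116, 116, 115, 112, 106, 101, 102, 109, 113, 116, 116, 116, 116, 114, 108, 102, 94, 95, 100, 109, 113, 116, 118, 117, 117, 116, 115, 112, 107, 95, 83, 72, 74, 81, 91, 97, 98, 96, 88, 76]
27.075 [ 0.3873 -0.2469  0.3471] [-0.4494  0.3136 -0.3229] -5.398701789218895 -0.006208354740250948 [  5.2252 107.0701 107.6234]
[np.float64(0.6881905136628739), np.float64(0.17495099546433135)]
35 [ 0.3998 -0.1412  0.2115] [0.2126 0.2136 0.2138]
```

The ball is still about 1 mm from the middle with the hand clear. Move over the pad with shut fingers, then press.

>>> servo_tool --series "1 0 40 0; 3 20 80 0; 4 50 107 0; 4 85 107 0; 4 95 107 0"

```text
t: 27.8
eef_pos: [0.4005, -0.1403, 0.2512]
tcp_rot: [[0.996, -0.004, 0.094], [-0.094, -0.0, 0.996], [-0.004, -1.0, -0.0]]
contact_force: [-0.4, -0.4, -0.4]
grip_width: 0.001
```

>>> servo_tool --series "0 4 0 0; 0 6 0 0; 0 8 0 0; 0 8 0 0; 0 8 0 0"

```text
t: 28.42
eef_pos: [0.4023, -0.141, 0.2454]
tcp_rot: [[0.995, 0.001, 0.096], [-0.096, 0.0, 0.995], [0.001, -1.0, 0.0]]
contact_force: [0.0, 0.4, 0.6]
grip_width: -0.004
```

```bash
python3 -c "
from h import *
st=manip.state(); print(st['t'],st['eef_pos'],st['contact_force'],st['grip_width'],tool([.4018,-.1405,.2225],st))
cv2.imwrite('pics/q.png',cv2.resize(vision.snapshot('scene')['color'][150:230,150:260],(800,582),interpolation=cv2.INTER_CUBIC))"
```

```text
28.425 [ 0.4023 -0.141   0.2454] [0.0464 0.3995 0.6367] -0.0038682487344428086 [-0.6076 22.9145  0.4583]
```

View pics/q.png

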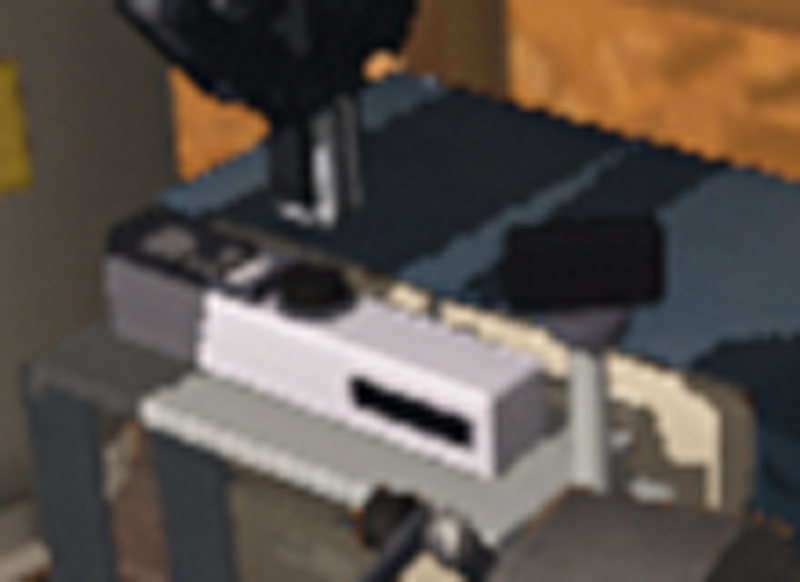

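The shut fingertips hang directly over the pad at (315,290). Press down in small steps.

>>> servo_tool --series "0 6 0 0; 0 12 0 0; 0 16 0 0; 0 19 0 0; 0 20 0 0"

```text
t: 29.1
eef_pos: [0.402, -0.1409, 0.2248]
tcp_rot: [[0.995, -0.001, 0.096], [-0.096, -0.0, 0.995], [-0.001, -1.0, -0.0]]
contact_force: [0.0, 0.9, -0.2]
grip_width: 0.005
```

>>> servo_tool --series "0 1 0 0; 0 2 0 0; 0 2 0 0; 0 2 0 0; 0 2 0 0"

```text
t: 29.72
eef_pos: [0.4022, -0.141, 0.2232]
tcp_rot: [[0.995, 0.0, 0.096], [-0.096, 0.0, 0.995], [0.0, -1.0, 0.0]]
contact_force: [-0.4, -0.3, 1.1]
grip_width: -0.002
```

>>> servo_tool --series "0 1 0 0; 0 2 0 0; 0 2 0 0; 0 2 0 0; 0 2 0 0"

```text
t: 30.35
eef_pos: [0.4023, -0.1409, 0.2212]
tcp_rot: [[0.995, 0.0, 0.096], [-0.096, 0.0, 0.995], [0.0, -1.0, 0.0]]
contact_force: [-0.8, 0.4, 4.7]
grip_width: -0.001
```

>>> servo_tool --series "0 1 0 0; 0 1.5 0 0; 0 1.5 0 0; 0 1.5 0 0; 0 1.5 0 0"

```text
t: 30.98
eef_pos: [0.4023, -0.141, 0.2198]
tcp_rot: [[0.995, 0.0, 0.096], [-0.096, 0.0, 0.995], [0.0, -1.0, 0.0]]
contact_force: [-1.9, 0.8, 4.9]
grip_width: 0.002
```

About 5 N is roughly 3 mm of pad travel. Use the last view to check the ball and contact.

>>> servo_tool --series "0 0.5 0 0; 0 0.5 0 0; 0 0.5 0 0; 0 0.5 0 0; 0 0.5 0 0"

```text
t: 31.6
eef_pos: [0.4023, -0.141, 0.2194]
tcp_rot: [[0.995, 0.0, 0.096], [-0.096, 0.0, 0.995], [0.0, -1.0, 0.0]]
contact_force: [-0.9, 0.3, 6.1]
grip_width: -0.001
```

>>> servo_tool --series "0 0 0 0; 0 0 0 0; 0 0 0 0; 0 0 0 0; 0 0 0 0"

```text
t: 32.22
eef_pos: [0.4023, -0.1409, 0.2194]
tcp_rot: [[0.995, 0.0, 0.096], [-0.096, 0.0, 0.995], [0.0, -1.0, 0.0]]
contact_force: [-1.2, 0.4, 6.2]
grip_width: 0.001
```

Run:
```python
from ball import *
F=[]
S=np.zeros((384,512,3),np.float32)
for _ in range(8):
    s=vision.snapshot('scene'); S+=s['color']/8.; F.append(manip.state()['contact_force'])
t=vision.snapshot('top'); print(np.mean(F,0),np.std(F,0),manip.state()['eef_pos'])
a=np.clip((S[168:208,155:210])*1.8,0,255).astype(np.uint8)
cv2.imwrite('pics/z.png',np.hstack([cv2.resize(a,(500,364),interpolation=cv2.INTER_CUBIC),cv2.resize(t['color'][200:260,160:220],(300,364),interpolation=cv2.INTER_CUBIC)]))
ctr=np.array([.4024,-.1402,.208]); ax=np.array([.0985,.995,0])
for d in(46-8.5,46,46+8.5): p=proj(s,ctr+ax*d/1000); print(d,p,(np.array(p)-[155,168])*9.1)
```

```text
[-1.0819  0.2088  5.7927] [0.3217 0.5091 0.5473] [ 0.4023 -0.141   0.2193]
37.5 [np.float64(182.3527291010151), np.float64(185.28388373047233)] [248.9098 157.2833]
46 [np.float64(179.64970890740372), np.float64(184.3267792761814)] [224.3124 148.5737]
54.5 [np.float64(176.9723205017923), np.float64(183.37875070616403)] [199.9481 139.9466]
```

View pics/z.png

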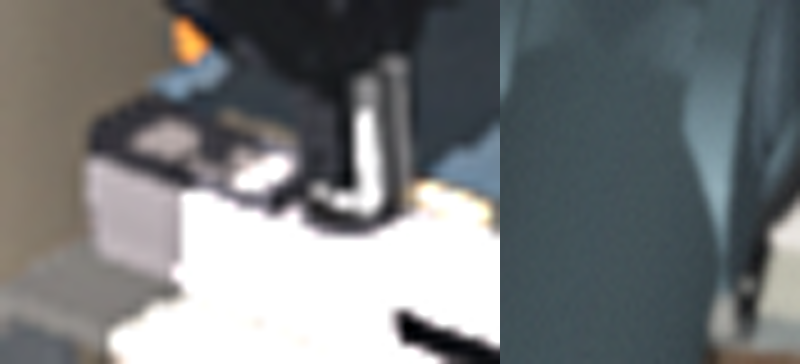

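The fingertips sit on the pad at (345,210). The ball's dark spot is at about (222,152), where the window's middle projects (224,149). Hand in.

```bash
python3 -c "
from h import *
print(manip.sign_off())"
```

```text
the job is handed in; nothing more can be done
None
```

The level lies on the middle of the shelf, the ball is between the lines, and the job was handed in with the fingertips still pressing the pad, at about 33 s of the 72 s. No verdict is reported.

**Placing:** On the first approach the level's end brushed the bar handle (about 9 N) and tipped about 0.27 rad in the grip. I backed off, moved it clear, and eased it flat on the shelf with at most about 13 N. After letting go it lay flat and centred, with the ball about 16 mm off.

**Levelling:** I turned the handle about 0.90 rad clockwise, then 0.13 rad back, and let go. The ball rested about 1 mm from the middle, measured both with the hand on the handle and after it was clear.

**Pressing:** The shut fingertips push the pad with about 5.8 N, which is roughly 3.5 to 4 mm of travel worked out from the spring figures.

**Weakest check:** While pressing, the arm hid the window from the top camera. The last ball check was a coarse one from the scene camera, which showed the ball at the window's middle within about a pixel (some 3 mm). I did not measure the shelf's slope directly; it is inferred from the ball.

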